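# Roll-test reagent bottles for the roller mixer

## Robot

A 6-joint arm with a two-finger parallel gripper is mounted at the origin on the work surface. World frame = base frame: x ahead of the robot, y to its left, z up, the work surface at z = 0. Lengths are in m, angles in degrees, forces in N, time in s.
With the tool pointing down it reaches from about 0.25 to 0.725 m from the base axis. Payload 9.7 kg.
Tool frame: the origin (TCP) lies on the centre line of the jaws, within the pads' length; the fingertips stand 14 mm ahead of it and the grasp point (between the pads) lies 5 mm behind it; z points along the fingers, y is the line along which they close (so a half turn about z gives the same grasp; the last joint's range is limited). The gripper opens to 85 mm and grips with 20 to 120 N. Pads are 22 mm wide; open, the fingers measure 114 mm over their backs; the gripper's body (76 mm by 85 mm) begins 54 mm behind the grasp point. The pads swing forward as they close: fully open they stand 13 mm farther back than shut.
Start: joints at [-63.312, 4.979, 10.078, 95.1, 0, 90], TCP at [0.247, -0.491, 0.211] pointing down, gripper open.
Joint ranges: [-179.16, 179.16], [-48.56, 103.87], [-65.8, 70.77], [-126.05, 130.52], [-82.76, 87.17], [-180, 180]. Speed limits (degrees/s): [127.2, 127.2, 147.25, 180, 180, 180].

## Interface

Orientations are given as [roll, pitch, yaw] about the fixed x, y, z axes, in that order (R = Rz(yaw) Ry(pitch) Rx(roll)).
In Python, from workcell import bot, camera, get_calibration, ticket gives the robot as it stands. The module is installed in compiled form; this text tells all that it offers.
- The arm moves only by the tool send_rows, never from a script. Its arguments are lists of equal length, an entry for each row: "linear": the shift along the tool's x, y, z in m, a list of three; "twist": the turn, a rotation vector about the tool's x, y, z in units of 10 degrees (1.0 is 10 degrees), a list of three; "gripper": the opening in per cent of the stroke, from 0 (shut) to 100 (fully open). In form: {"linear": [[x, y, z], ...], "twist": [[wx, wy, wz], ...], "gripper": [gripper, ...]}. A call has 1 to 8 rows; each row shifts and turns the commanded pose from where the row before left it, along the tool's axes as they then stand; what a row does not reach is not made up. A row lasts 1/8 s, in which the tool goes at most 62.5 mm and 10.7 degrees, less where a joint would pass 70% of its speed; a pose out of reach is approached as far as the arm can. A call with a gripper value outside its range is refused whole. The fingers move at their own pace and stop on an object; "grip_force" is the grip in N (left out, the last holds). Time passes only in rows, so rows that do not move let the fingers close. It gives the time, the measured TCP pose, the force, the opening and the grip force at its end, in the units of the state.
- bot.get_obs(): the state, without advancing time (a new reading comes with each control period).
- camera(name): name is "scene" or "top"; returns the picture (384x512x3 uint8, red, green, blue); there is no depth.
- get_calibration(name): a dict with "fx", "fy", "cx", "cy" (pixels), "origin" and "orientation" of the camera in the world. Camera axes: x right, y down, z forward; pixel columns grow to the right and rows downward; lengths in m; the calibration is good to about 2 mm. A picture is of the moment at which its call begins. get_calibration takes no time and is no camera call.
- ticket.job_done(): hands the job in; it is judged then, once.
The state is a dict: "time": time; "q": joint angles; "qd": joint speeds; "joint_efforts": joint torques, N m; "ee_pos": TCP position; "tcp_rot": TCP orientation; "wrist_force": force on the tool from outside, world axes, zero at the start; "torque": the same for the moment, N m; "opening": finger opening in m; "grasp_force": force on a finger pad.
Only numpy, scipy, OpenCV 4.12 (cv2) and the standard library are available. Lean on these libraries where they do the work, as an engineer would, in place of code of your own. Each camera call takes 0.05 s, during which the arm holds its last target. There are 200 camera calls.

## Task

Roll-test the two reagent bottles from the orange intake tray, one at a time: let a bottle go crosswise on the upper half of the aluminium ramp and wait until it rests. If it rolled down to the stop, lay it in the blue bin (for the roller mixer); if it stayed where you let it go, lay it in the yellow bin; then do the same with the other bottle, whatever the first one did. Do not drop the bottles, and leave the two bottles in the grey stock tray and the two bottles standing by alone.

Things in the scene. Friction and masses are not known exactly. Their poses are not given: they have to be found in the camera images.
- bottle_a_center (a point): bottle a: mid-point on the axis of a lying red-brown reagent bottle, 60 mm long, 32 mm across, about 60 g; its x axis runs from base to white cap. The body (46 mm from the base) is either a round cylinder or a square with bevelled corners (flats 20 mm wide): which is not told; see it, or find it on the ramp. The cap is 24 mm in diameter, 14 mm long.
- bottle_b_center (a point): bottle b: mid-point on the axis of a lying red-brown reagent bottle, 60 mm long, 32 mm across, about 60 g; its x axis runs from base to white cap. The body (46 mm from the base) is either a round cylinder or a square with bevelled corners (flats 20 mm wide): which is not told; see it, or find it on the ramp. The cap is 24 mm in diameter, 14 mm long.
- bottle_c_center (a point): bottle c: mid-point on the axis of a lying red-brown reagent bottle, 60 mm long, 32 mm across, about 60 g; its x axis runs from base to white cap. The body (46 mm from the base) is either a round cylinder or a square with bevelled corners (flats 20 mm wide): which is not told; see it, or find it on the ramp. The cap is 24 mm in diameter, 14 mm long.
- bottle_d_center (a point): bottle d: mid-point on the axis of a lying red-brown reagent bottle, 60 mm long, 32 mm across, about 60 g; its x axis runs from base to white cap. The body (46 mm from the base) is either a round cylinder or a square with bevelled corners (flats 20 mm wide): which is not told; see it, or find it on the ramp. The cap is 24 mm in diameter, 14 mm long.
- intake_tray: orange tray, fixed, not turned, 84 x 200 mm; origin under its centre. Two bottles lie along its x (caps to +x), 46 mm either side of the origin in y, axes 20 mm above the table. 26 mm walls stand 6 mm from the bottle ends: take bottles across the body at mid-length; 9 mm nubs flank the base end. Its bottles are the ones to test.
- stock_tray: grey tray, farther out, fixed, not turned, 84 x 200 mm; origin under its centre. Two bottles lie along its x (caps to +x), 46 mm either side of the origin in y, axes 20 mm above the table. 26 mm walls stand 6 mm from the bottle ends: take bottles across the body at mid-length; 9 mm nubs flank the base end. Leave its bottles.
- ramp: aluminium ramp, fixed, 150 mm wide (x), 270 mm long; its top falls 8 degrees towards its own -y; edges 3 mm high at both sides. Origin on the table under the middle, where the top is 36 mm high. A round bottle laid along its x rolls to the stop in about 1 s; a bevelled-square one set on its flat stays.
- ramp_top (a point): point on the ramp's surface in its upper half, 75 mm from the middle towards the high end (its +y), 46.5 mm above the table: a good place to let a bottle go.
- ramp_foot (a point): point on the ramp's surface at the uphill face of the black stop (44 mm wide, 20 mm high, across the middle of the low end). A bottle that rolled down lies against the stop, axis 16 mm uphill of this point and 16 mm above the surface; no finger fits between, so take it by its two ends (60 mm).
- blue_bin: blue open bin, fixed, 150 (x) x 135 (y) x 40 mm, walls and floor 4 mm; origin under its centre. A rib 14 mm high runs along x through the middle: two lanes centred 33 mm either side of the origin in y, each for one bottle lying along x (axis then 20 mm above the table). For bottles that roll.
- yellow_bin: yellow open bin, fixed, 150 (x) x 135 (y) x 40 mm, walls and floor 4 mm; origin under its centre. A rib 14 mm high runs along x through the middle: two lanes centred 33 mm either side of the origin in y, each for one bottle lying along x (axis then 20 mm above the table). For bottles that stay. The two bins may change places.
- wedge_bottle: flat red-brown reagent bottle, standing, 26 x 85 x 76 mm, loose; origin at the centre of its underside. Leave alone.
- white_bottle: white round bottle, standing, 48 mm diameter, 85 mm high, loose; origin at the centre of its underside. Leave alone.
There are look-alikes about, which are no part of the job. What is shaped like the part that bears bottle_b_center but green or purple is not meant.

How it is judged (in metres and radians):
On the way, in this order (a step that is already met when the one before it is completed fails the run):
1. a first bottle, held, is brought down to the upper half of the ramp (((contact force between the fingers and bottle_a above 0.3 N and y of bottle_a_center in the frame of ramp_foot above 0.1 m and x of bottle_a_center in the frame of ramp between -0.07 and 0.07 m and y of bottle_a_center in the frame of ramp between -0.14 and 0.14 m and z of bottle_a_center in the frame of ramp below 0.085 m) or (contact force between the fingers and bottle_b above 0.3 N and y of bottle_b_center in the frame of ramp_foot above 0.1 m and x of bottle_b_center in the frame of ramp between -0.07 and 0.07 m and y of bottle_b_center in the frame of ramp between -0.14 and 0.14 m and z of bottle_b_center in the frame of ramp below 0.085 m) or (contact force between the fingers and bottle_c above 0.3 N and y of bottle_c_center in the frame of ramp_foot above 0.1 m and x of bottle_c_center in the frame of ramp between -0.07 and 0.07 m and y of bottle_c_center in the frame of ramp between -0.14 and 0.14 m and z of bottle_c_center in the frame of ramp below 0.085 m) or (contact force between the fingers and bottle_d above 0.3 N and y of bottle_d_center in the frame of ramp_foot above 0.1 m and x of bottle_d_center in the frame of ramp between -0.07 and 0.07 m and y of bottle_d_center in the frame of ramp between -0.14 and 0.14 m and z of bottle_d_center in the frame of ramp below 0.085 m))), for 0.04 s.
2. let go, it comes to rest untouched: a round one at the stop, a flat-sided one still up the ramp (((contact force between ramp and bottle_a above 0.05 N and linear speed of bottle_a below 0.02 m/s and contact force between the fingers and bottle_a below 0.05 N and y of bottle_a_center in the frame of ramp_foot below 0.03 m) or (contact force between ramp and bottle_b above 0.05 N and linear speed of bottle_b below 0.02 m/s and contact force between the fingers and bottle_b below 0.05 N and y of bottle_b_center in the frame of ramp_foot above 0.06 m) or (contact force between ramp and bottle_c above 0.05 N and linear speed of bottle_c below 0.02 m/s and contact force between the fingers and bottle_c below 0.05 N and y of bottle_c_center in the frame of ramp_foot below 0.03 m) or (contact force between ramp and bottle_d above 0.05 N and linear speed of bottle_d below 0.02 m/s and contact force between the fingers and bottle_d below 0.05 N and y of bottle_d_center in the frame of ramp_foot above 0.06 m))), for 0.2 s.
3. that bottle lies in the bin for its kind, released, nothing left on the ramp (((x of bottle_a_center in the frame of blue_bin between -0.068 and 0.068 m and y of bottle_a_center in the frame of blue_bin between -0.062 and 0.062 m and z of bottle_a_center in the frame of blue_bin below 0.032 m and linear speed of bottle_a below 0.02 m/s and contact force between the fingers and bottle_a below 0.05 N) or (x of bottle_b_center in the frame of yellow_bin between -0.068 and 0.068 m and y of bottle_b_center in the frame of yellow_bin between -0.062 and 0.062 m and z of bottle_b_center in the frame of yellow_bin below 0.032 m and linear speed of bottle_b below 0.02 m/s and contact force between the fingers and bottle_b below 0.05 N) or (x of bottle_c_center in the frame of blue_bin between -0.068 and 0.068 m and y of bottle_c_center in the frame of blue_bin between -0.062 and 0.062 m and z of bottle_c_center in the frame of blue_bin below 0.032 m and linear speed of bottle_c below 0.02 m/s and contact force between the fingers and bottle_c below 0.05 N) or (x of bottle_d_center in the frame of yellow_bin between -0.068 and 0.068 m and y of bottle_d_center in the frame of yellow_bin between -0.062 and 0.062 m and z of bottle_d_center in the frame of yellow_bin below 0.032 m and linear speed of bottle_d below 0.02 m/s and contact force between the fingers and bottle_d below 0.05 N)) and contact force between ramp and bottle_a below 0.05 N and contact force between ramp and bottle_b below 0.05 N and contact force between ramp and bottle_c below 0.05 N and contact force between ramp and bottle_d below 0.05 N), for 0.2 s.
4. a second bottle, held, is brought down to the upper half of the ramp, the first lying in its bin (((contact force between the fingers and bottle_a above 0.3 N and y of bottle_a_center in the frame of ramp_foot above 0.1 m and x of bottle_a_center in the frame of ramp between -0.07 and 0.07 m and y of bottle_a_center in the frame of ramp between -0.14 and 0.14 m and z of bottle_a_center in the frame of ramp below 0.085 m) or (contact force between the fingers and bottle_b above 0.3 N and y of bottle_b_center in the frame of ramp_foot above 0.1 m and x of bottle_b_center in the frame of ramp between -0.07 and 0.07 m and y of bottle_b_center in the frame of ramp between -0.14 and 0.14 m and z of bottle_b_center in the frame of ramp below 0.085 m) or (contact force between the fingers and bottle_c above 0.3 N and y of bottle_c_center in the frame of ramp_foot above 0.1 m and x of bottle_c_center in the frame of ramp between -0.07 and 0.07 m and y of bottle_c_center in the frame of ramp between -0.14 and 0.14 m and z of bottle_c_center in the frame of ramp below 0.085 m) or (contact force between the fingers and bottle_d above 0.3 N and y of bottle_d_center in the frame of ramp_foot above 0.1 m and x of bottle_d_center in the frame of ramp between -0.07 and 0.07 m and y of bottle_d_center in the frame of ramp between -0.14 and 0.14 m and z of bottle_d_center in the frame of ramp below 0.085 m)) and ((x of bottle_a_center in the frame of blue_bin between -0.068 and 0.068 m and y of bottle_a_center in the frame of blue_bin between -0.062 and 0.062 m and z of bottle_a_center in the frame of blue_bin below 0.032 m and linear speed of bottle_a below 0.02 m/s and contact force between the fingers and bottle_a below 0.05 N) or (x of bottle_b_center in the frame of yellow_bin between -0.068 and 0.068 m and y of bottle_b_center in the frame of yellow_bin between -0.062 and 0.062 m and z of bottle_b_center in the frame of yellow_bin below 0.032 m and linear speed of bottle_b below 0.02 m/s and contact force between the fingers and bottle_b below 0.05 N) or (x of bottle_c_center in the frame of blue_bin between -0.068 and 0.068 m and y of bottle_c_center in the frame of blue_bin between -0.062 and 0.062 m and z of bottle_c_center in the frame of blue_bin below 0.032 m and linear speed of bottle_c below 0.02 m/s and contact force between the fingers and bottle_c below 0.05 N) or (x of bottle_d_center in the frame of yellow_bin between -0.068 and 0.068 m and y of bottle_d_center in the frame of yellow_bin between -0.062 and 0.062 m and z of bottle_d_center in the frame of yellow_bin below 0.032 m and linear speed of bottle_d below 0.02 m/s and contact force between the fingers and bottle_d below 0.05 N))), for 0.04 s.
5. let go, it comes to rest untouched: a round one at the stop, a flat-sided one still up the ramp (((contact force between ramp and bottle_a above 0.05 N and linear speed of bottle_a below 0.02 m/s and contact force between the fingers and bottle_a below 0.05 N and y of bottle_a_center in the frame of ramp_foot below 0.03 m) or (contact force between ramp and bottle_b above 0.05 N and linear speed of bottle_b below 0.02 m/s and contact force between the fingers and bottle_b below 0.05 N and y of bottle_b_center in the frame of ramp_foot above 0.06 m) or (contact force between ramp and bottle_c above 0.05 N and linear speed of bottle_c below 0.02 m/s and contact force between the fingers and bottle_c below 0.05 N and y of bottle_c_center in the frame of ramp_foot below 0.03 m) or (contact force between ramp and bottle_d above 0.05 N and linear speed of bottle_d below 0.02 m/s and contact force between the fingers and bottle_d below 0.05 N and y of bottle_d_center in the frame of ramp_foot above 0.06 m))), for 0.2 s.
At the end, for the whole second after the job is handed in: Both bottles from the intake tray lie at rest and released in the bin for their kind (rolled: blue, stayed: yellow), low inside the walls (axis less than 32 mm above the table), and the two bottles of the stock tray are still there, moved less than 15 mm (((x of bottle_a_center in the frame of blue_bin between -0.068 and 0.068 m and y of bottle_a_center in the frame of blue_bin between -0.062 and 0.062 m and z of bottle_a_center in the frame of blue_bin below 0.032 m and linear speed of bottle_a below 0.02 m/s and contact force between the fingers and bottle_a below 0.05 N) or (horizontal distance between bottle_a_center and stock_tray below 0.07 m and distance of bottle_a_center from where it was at the start of the episode below 0.015 m)) and ((x of bottle_b_center in the frame of yellow_bin between -0.068 and 0.068 m and y of bottle_b_center in the frame of yellow_bin between -0.062 and 0.062 m and z of bottle_b_center in the frame of yellow_bin below 0.032 m and linear speed of bottle_b below 0.02 m/s and contact force between the fingers and bottle_b below 0.05 N) or (horizontal distance between bottle_b_center and stock_tray below 0.07 m and distance of bottle_b_center from where it was at the start of the episode below 0.015 m)) and ((x of bottle_c_center in the frame of blue_bin between -0.068 and 0.068 m and y of bottle_c_center in the frame of blue_bin between -0.062 and 0.062 m and z of bottle_c_center in the frame of blue_bin below 0.032 m and linear speed of bottle_c below 0.02 m/s and contact force between the fingers and bottle_c below 0.05 N) or (horizontal distance between bottle_c_center and stock_tray below 0.07 m and distance of bottle_c_center from where it was at the start of the episode below 0.015 m)) and ((x of bottle_d_center in the frame of yellow_bin between -0.068 and 0.068 m and y of bottle_d_center in the frame of yellow_bin between -0.062 and 0.062 m and z of bottle_d_center in the frame of yellow_bin below 0.032 m and linear speed of bottle_d below 0.02 m/s and contact force between the fingers and bottle_d below 0.05 N) or (horizontal distance between bottle_d_center and stock_tray below 0.07 m and distance of bottle_d_center from where it was at the start of the episode below 0.015 m)) and (((horizontal distance between bottle_a_center and stock_tray below 0.07 m and distance of bottle_a_center from where it was at the start of the episode below 0.015 m) and (horizontal distance between bottle_b_center and stock_tray below 0.07 m and distance of bottle_b_center from where it was at the start of the episode below 0.015 m)) or ((horizontal distance between bottle_a_center and stock_tray below 0.07 m and distance of bottle_a_center from where it was at the start of the episode below 0.015 m) and (horizontal distance between bottle_c_center and stock_tray below 0.07 m and distance of bottle_c_center from where it was at the start of the episode below 0.015 m)) or ((horizontal distance between bottle_a_center and stock_tray below 0.07 m and distance of bottle_a_center from where it was at the start of the episode below 0.015 m) and (horizontal distance between bottle_d_center and stock_tray below 0.07 m and distance of bottle_d_center from where it was at the start of the episode below 0.015 m)) or ((horizontal distance between bottle_b_center and stock_tray below 0.07 m and distance of bottle_b_center from where it was at the start of the episode below 0.015 m) and (horizontal distance between bottle_c_center and stock_tray below 0.07 m and distance of bottle_c_center from where it was at the start of the episode below 0.015 m)) or ((horizontal distance between bottle_b_center and stock_tray below 0.07 m and distance of bottle_b_center from where it was at the start of the episode below 0.015 m) and (horizontal distance between bottle_d_center and stock_tray below 0.07 m and distance of bottle_d_center from where it was at the start of the episode below 0.015 m)) or ((horizontal distance between bottle_c_center and stock_tray below 0.07 m and distance of bottle_c_center from where it was at the start of the episode below 0.015 m) and (horizontal distance between bottle_d_center and stock_tray below 0.07 m and distance of bottle_d_center from where it was at the start of the episode below 0.015 m)))); the robot touches nothing.
It fails at once if the standing flat bottle was pushed more than 15 mm (distance of wedge_bottle from where it was at the start of the episode above 0.015 m).
It fails at once if the standing white bottle was pushed more than 15 mm (distance of white_bottle from where it was at the start of the episode above 0.015 m).
It fails at once if a bottle was dropped (moves faster than 0.85 m/s out of the fingers, a fall of some 35 mm) ((linear speed of bottle_a above 0.85 m/s and contact force between the fingers and bottle_a below 0.05 N) or (linear speed of bottle_b above 0.85 m/s and contact force between the fingers and bottle_b below 0.05 N) or (linear speed of bottle_c above 0.85 m/s and contact force between the fingers and bottle_c below 0.05 N) or (linear speed of bottle_d above 0.85 m/s and contact force between the fingers and bottle_d below 0.05 N)).
It also fails if it takes over 72 s, if anything falls off the work surface, if the arm or the gripper's body presses on something with over 40 N, if the wrist force passes 120 N, or if a joint passes its speed limit or range.

## Working session

There is one attempt and no reset: what is moved stays moved. The work goes in short steps, Python scripts to look and compute and a tool call to move; the robot and the scene stay as the last step left them, time stands still between calls to the robot, and variables do not carry over. Pictures are saved under pics/ and viewed, at most 11 in all, crops included, and the job is handed in when it is done.

Besides the shell and the picture viewer there is one more tool, called after "Request:" by a JSON object that holds its "name" and its "arguments", one argument or row to a line. send_rows: Moves the arm, as the interface text tells. Its arguments: {"type":"object","properties":{"linear":{"type":"array"},"twist":{"type":"array"},"gripper":{"type":"array"},"grip_force":{"type":"number"}},"required":["linear","twist","gripper"]}

```bash
mkdir -p pics; python3 - <<'E'
from workcell import bot,camera,get_calibration
import cv2,numpy as np
for n in("scene","top"):
    im=camera(n);cv2.imwrite(f"pics/{n}0.png",cv2.resize(im[:,:,::-1],(800,600),interpolation=cv2.INTER_CUBIC))
    np.save(f"pics/{n}0.npy",im);print(n,get_calibration(n))
print(bot.get_obs())
E
```

```text
scene {'fx': 442.75452384532883, 'fy': 442.75452384532883, 'cx': 257.2263272411499, 'cy': 188.7712660315392, 'origin': array([1.0457264 , 0.64192215, 0.92002129]), 'orientation': array([-138.42065647,    0.61365723,  141.38210292])}
top {'fx': 380.4298217160582, 'fy': 380.4298217160582, 'cx': 256.32541298896786, 'cy': 190.32093712732805, 'origin': array([0.43759354, 0.02287533, 1.07025055]), 'orientation': array([-171.10652188,    0.66472046,  -91.13663053])}
{'time': 0.1, 'q': array([-6.33118969e+01,  5.00910678e+00,  1.00391199e+01,  9.50999344e+01,
        4.07494420e-04,  9.00031994e+01]), 'qd': array([-0.02451031, -0.05647239,  0.17062979, -0.00453208,  0.07400987,
       -0.05076508]), 'joint_efforts': array([ 3.54382951e-05, -5.21560764e+01,  4.65654945e+01,  1.59745192e-02,
       -6.55277518e-05, -1.23076853e-05]), 'ee_pos': array([ 0.2469216 , -0.49119819,  0.210444  ]), 'tcp_rot': array([-1.79930079e+02, -4.03589695e-04,  2.66849032e+01]), 'wrist_force': array([ 0.15879522, -0.76177109,  0.6239541 ]), 'torque': array([-0.00866631,  0.01729551, -0.01843527]), 'grasp_force': 0.0, 'opening': 0.08522657397186634}
```

View pics/top0.png

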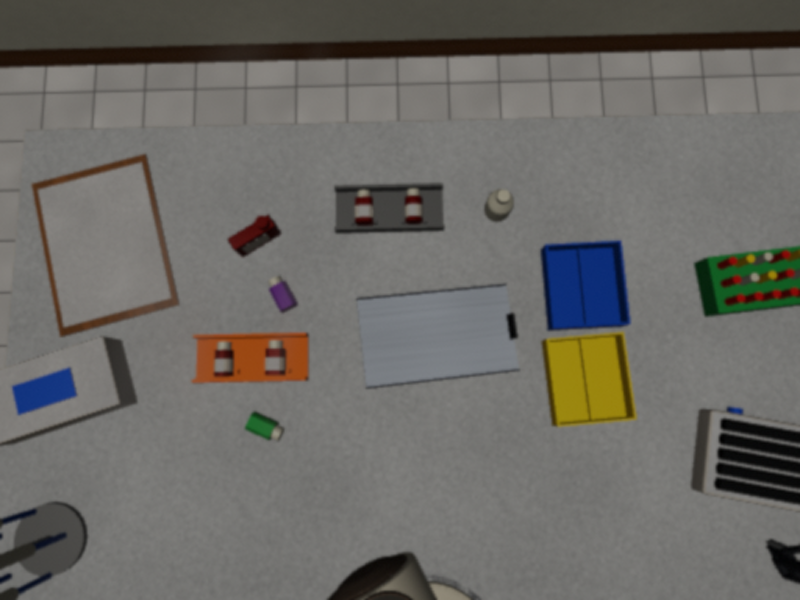

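View pics/scene0.png

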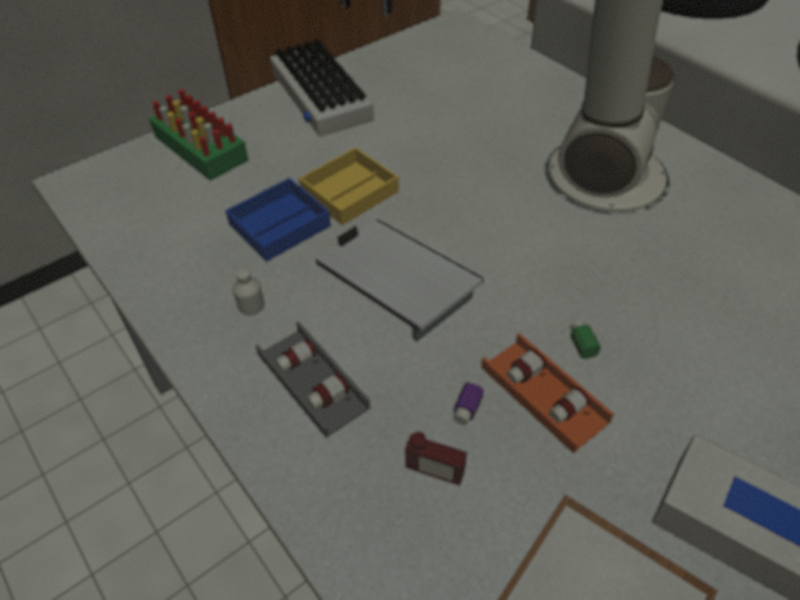

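In the top view (800-px scale):
- Orange tray at (251,358), with red-brown bottles at (224,359) and (275,357).
- Grey tray at (389,208), with bottles at (364,208) and (414,206).
- Ramp corners at about (358,298), (505,285), (519,370) and (366,387), with the stop at (512,326) at its low (−y) end.
- Blue bin at (586,285), yellow bin at (589,379).

What could be mistaken for the target:
- the two stock bottles
- purple bottle at (282,294)
- green bottle at (264,426)
- flat bottle at (254,235)
- white bottle at (499,204)

I choose the two bottles in the orange tray and check them in a crop.

```bash
cat > h.py <<'E'
import numpy as np,cv2
from scipy.spatial.transform import Rotation as R
from workcell import bot,camera,get_calibration
def ray(n,u,v,z):
    c=get_calibration(n);o=np.array(c["origin"]);A=R.from_euler("xyz",c["orientation"],degrees=True).as_matrix()
    d=A@np.array([(u-c["cx"])/c["fx"],(v-c["cy"])/c["fy"],1]);return o+d*(z-o[2])/d[2]
def hsv(im):return cv2.cvtColor(im,cv2.COLOR_RGB2HSV)
def biggest(m,k=1):
    n,l,s,c=cv2.connectedComponentsWithStats(m.astype(np.uint8));o=np.argsort(-s[1:,4])[:k]+1
    return [(l==i,s[i],c[i]) for i in o]
def goto(p,rpy):
    "shift in tool axes and turn (10 deg) to reach pose, from measured pose"
    s=bot.get_obs();A=R.from_euler("xyz",s["tcp_rot"],degrees=True);B=R.from_euler("xyz",rpy,degrees=True)
    print("pos",s["ee_pos"].round(4),"shift",A.inv().apply(np.array(p)-s["ee_pos"]).round(4),"twist",((A.inv()*B).as_rotvec(degrees=True)/10).round(3))
E
python3 - <<'E'
from h import *
for n in("top","scene"):
    im=np.load(f"pics/{n}0.npy");H=hsv(im);h,s,v=[H[...,i].astype(int) for i in range(3)]
    for name,m,z in(("orange",(h>4)&(h<14)&(s>170)&(v>110),.003),("blue",(h>108)&(h<128)&(s>170),.04),("yellow",(h>18)&(h<34)&(s>170),.04)):
        M,st,c=biggest(m)[0];cn=max(cv2.findContours(M.astype(np.uint8),0,2)[0],key=cv2.contourArea)
        q=cv2.approxPolyDP(cv2.convexHull(cn),4,True)[:,0]
        print(n,name,st,[(tuple(a),*ray(n,*a,z)[:2].round(3)) for a in q.tolist()])
    # bottles: red parts
    m=((h<4)|(h>168))&(s>120)&(v>30)
    for M,st,c in biggest(m,9): print(n,"red",st,c.round(1),ray(n,*c,.028)[:2].round(3))
im=np.load("pics/top0.npy")
for u,v,z in((358,298,.055),(366,387,.055),(505,285,.017),(519,370,.017),(512,326,.03)):print("ramp",ray("top",u/1.5625,v/1.5625,z)[:2].round(4))
a=cv2.resize(im[200:256,110:210,::-1],(700,392),interpolation=cv2.INTER_CUBIC)
cv2.imwrite("pics/c1.png",cv2.convertScaleAbs(a,alpha=1.4))
a=cv2.resize(im[140:280,220:420,::-1],(800,560),interpolation=cv2.INTER_CUBIC);cv2.imwrite("pics/c2.png",cv2.convertScaleAbs(a,alpha=1.4))
E
```

```text
top orange [ 125  213   72   31 1499] [((196, 216), np.float64(0.535), np.float64(0.203)), ((195, 242), np.float64(0.463), np.float64(0.206)), ((125, 243), np.float64(0.464), np.float64(0.401)), ((127, 215), np.float64(0.542), np.float64(0.398))]
top blue [ 347  155   56   55 2690] [((396, 155), np.float64(0.69), np.float64(-0.357)), ((402, 205), np.float64(0.55), np.float64(-0.363)), ((352, 209), np.float64(0.542), np.float64(-0.227)), ((349, 157), np.float64(0.687), np.float64(-0.227))]
top yellow [ 348  213   59   59 2892] [((398, 213), np.float64(0.529), np.float64(-0.35)), ((406, 267), np.float64(0.385), np.float64(-0.36)), ((355, 271), np.float64(0.377), np.float64(-0.225)), ((348, 218), np.float64(0.518), np.float64(-0.215))]
top red [147 138  29  22 263] [160.9 148.3] [0.727 0.299]
top red [465 185  47   9 130] [489.  189.1] [ 0.59  -0.609]
top red [259 126  11   4  40] [264.2 127.6] [0.781 0.006]
top red [228 126  10   5  38] [232.6 127.8] [0.783 0.096]
top red [171 224  10   4  38] [175.3 225.4] [0.508 0.256]
top red [139 225   9   4  36] [143.  226.5] [0.507 0.344]
top red [463 177  12   5  32] [468.9 179.2] [ 0.619 -0.557]
top red [499 173  10   5  30] [503.7 174.9] [ 0.629 -0.654]
top red [228 139  10   4  28] [232.5 140.2] [0.746 0.096]
scene orange [345 247   4   5   7] [((345, 247), np.float64(0.497), np.float64(0.288)), ((348, 251), np.float64(0.5), np.float64(0.3))]
scene blue [485 320  27  28 270] [((511, 347), np.float64(0.436), np.float64(0.679)), ((489, 335), np.float64(0.448), np.float64(0.637)), ((485, 325), np.float64(0.435), np.float64(0.62)), ((496, 320), np.float64(0.408), np.float64(0.628)), ((510, 327), np.float64(0.399), np.float64(0.655))]Traceback (most recent call last):
  File "<stdin>", line 5, in <module>
IndexError: list index out of range
```

```bash
python3 - <<'E'
from h import *
n="scene";im=np.load(f"pics/{n}0.npy");H=hsv(im);h,s,v=[H[...,i].astype(int) for i in range(3)]
for name,m,z in(("orange",(h>3)&(h<16)&(s>120)&(v>90),.003),("blue",(h>105)&(h<128)&(s>100)&(np.arange(512)<260),.04),("yellow",(h>16)&(h<34)&(s>90)&(np.arange(512)<280)&(np.arange(384)[:,None]>90),.04)):
    M,st,c=biggest(m)[0];cn=max(cv2.findContours(M.astype(np.uint8),0,2)[0],key=cv2.contourArea)
    q=cv2.approxPolyDP(cv2.convexHull(cn),3,True)[:,0]
    print(n,name,st,[(tuple(a),*ray(n,*a,z)[:2].round(3).tolist()) for a in q.tolist()])
m=((h<5)|(h>165))&(s>80)&(v>30)
for M,st,c in biggest(m,8): print(n,"red",st,c.round(1),ray(n,*c,.025)[:2].round(3))
im=np.load("pics/top0.npy")
for u,v,z in((358,298,.055),(366,387,.055),(505,285,.017),(519,370,.017),(512,326,.03)):print("ramp",ray("top",u/1.5625,v/1.5625,z)[:2].round(4))
a=cv2.resize(im[200:256,110:210,::-1],(700,392),interpolation=cv2.INTER_CUBIC)
cv2.imwrite("pics/c1.png",cv2.convertScaleAbs(a,alpha=1.4))
a=cv2.resize(im[140:280,220:420,::-1],(800,560),interpolation=cv2.INTER_CUBIC);cv2.imwrite("pics/c2.png",cv2.convertScaleAbs(a,alpha=1.4))
E
```

```text
scene orange [ 309  220   80   67 1245] [((309, 230), 0.531, 0.194), ((332, 221), 0.465, 0.21), ((388, 271), 0.468, 0.399), ((369, 286), 0.533, 0.398)]
scene blue [ 145  115   66   51 1928] [((185, 115), 0.548, -0.358), ((209, 135), 0.543, -0.232), ((210, 143), 0.561, -0.202), ((170, 165), 0.7, -0.198), ((145, 135), 0.692, -0.354)]
scene yellow [ 192   95   63   48 1738] [((228, 95), 0.384, -0.355), ((252, 111), 0.374, -0.24), ((254, 121), 0.4, -0.198), ((218, 142), 0.541, -0.19), ((192, 114), 0.529, -0.348)]
scene red [260 277  38  32 399] [278.8 289.1] [0.708 0.282]
scene red [114  57  35  37 301] [131.2  73.8] [ 0.564 -0.69 ]
scene red [201 246  11  13  57] [206.7 251.4] [0.777 0.096]
scene red [329 230  11  14  47] [334.8 235.4] [0.505 0.256]
scene red [358 255   9  12  45] [362.9 259.6] [0.504 0.347]
scene red [182 224   9  10  44] [186.5 227.9] [0.777 0.006]
scene red [98 64  6 12 28] [100.1  68.9] [ 0.636 -0.788]
scene red [106  61   5   9  22] [107.8  64.4] [ 0.601 -0.797]
ramp [0.5972 0.1051]
ramp [0.4446 0.0929]
ramp [ 0.6211 -0.1562]
ramp [ 0.4691 -0.1736]
ramp [ 0.5455 -0.1628]
```

View pics/c1.png

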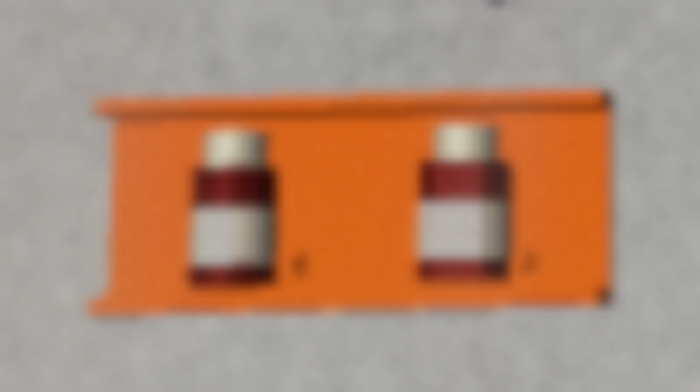

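View pics/c2.png

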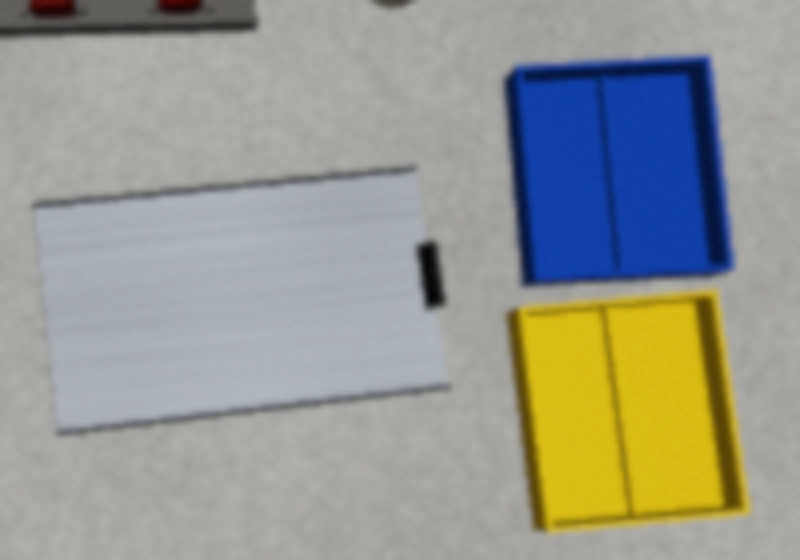

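The crop shows two red-brown bottles with white labels and caps to +x in the orange tray, body centres at about (143,229) and (176,229) in the original image. Both views agree on about (0.498, 0.347) and (0.498, 0.255), 92 mm apart as expected. The ramp fits 270 x 150 mm at (0.533, −0.033), yaw 5.2°. I take the y = 0.255 bottle first.

Request:
{"name": "send_rows", "arguments": {
  "linear": [
    [0,0,0],
    [0,0,0],
    [0,0,0],
    [0.02,-0.057,0],
    [0.02,-0.057,0],
    [0.02,-0.057,0],
    [0.02,-0.057,0],
    [0.02,-0.057,0]
  ],
  "twist": [
    [0,0,0.89],
    [0,0,0.89],
    [0,0,0.89],
    [0,0,0],
    [0,0,0],
    [0,0,0],
    [0,0,0],
    [0,0,0]
  ],
  "gripper": [100,100,100,100,100,100,100,100],
  "grip_force": 25
}}

```text
time: 1.1
ee_pos: [0.3472, -0.2046, 0.2109]
tcp_rot: [-180.0, -0.0, -0.0]
wrist_force: [1.0, -0.3, 0.3]
opening: 0.0853
grasp_force: 0.0
```

Request:
{"name": "send_rows", "arguments": {
  "linear": [
    [0.02,-0.057,0],
    [0.02,-0.057,0],
    [0.02,-0.057,0],
    [0.02,-0.057,0],
    [0.02,-0.057,0],
    [0.02,-0.057,0],
    [0.02,-0.057,0],
    [0.011,-0.057,0]
  ],
  "twist": [
    [0,0,0],
    [0,0,0],
    [0,0,0],
    [0,0,0],
    [0,0,0],
    [0,0,0],
    [0,0,0],
    [0,0,0]
  ],
  "gripper": [100,100,100,100,100,100,100,100]
}}

```text
time: 2.1
ee_pos: [0.4946, 0.1221, 0.2207]
tcp_rot: [-174.2, 0.2, 10.4]
wrist_force: [-0.2, 0.3, 0.9]
opening: 0.0853
grasp_force: 0.0
```

```bash
python3 - <<'E'
from h import *
goto([.498,.255,.026],[180,0,0])
def t(u,v,z):return ray("top",220+u/4,140+v/4,z)[:2].round(4)
for k,P in dict(blue=[(600,75,.014),(617,268,.014),(710,60,.04),(732,268,.04),(517,67,.04),(532,283,.04)],yellow=[(603,308,.014),(631,515,.014),(716,293,.04),(745,512,.04),(518,310,.04),(546,528,.04)],stop=[(418,243,.036),(425,308,.036)]).items():print(k,[t(*p) for p in P])
E
```

```text
pos [0.4946 0.1221 0.2207] shift [ 0.028  -0.1096  0.2069] twist [-0.581  0.072  1.041]
blue [array([ 0.6868, -0.2924]), array([ 0.5491, -0.2951]), array([ 0.6895, -0.3612]), array([ 0.5447, -0.3649]), array([ 0.6876, -0.2277]), array([ 0.5373, -0.2292])]
yellow [array([ 0.5214, -0.2836]), array([ 0.3807, -0.2932]), array([ 0.5279, -0.3528]), array([ 0.3826, -0.3607]), array([ 0.5192, -0.2187]), array([ 0.3747, -0.2289])]
stop [array([ 0.5668, -0.1542]), array([ 0.5222, -0.1568])]
```

Request:
{"name": "send_rows", "arguments": {
  "linear": [
    [0,0,0],
    [0,0,0]
  ],
  "twist": [
    [0,0,0],
    [0,0,0]
  ],
  "gripper": [100,100]
}}

```text
time: 2.35
ee_pos: [0.4939, 0.1207, 0.2211]
tcp_rot: [-174.2, 0.2, 10.3]
wrist_force: [0.5, 0.4, 0.4]
opening: 0.0854
grasp_force: 0.0
```

```bash
python3 - <<'E'
from h import *
goto([.498,.255,.12],[180,0,0]);print(bot.get_obs()["q"].round(1))
E
```

```text
pos [0.4939 0.1207 0.2211] shift [ 0.0284 -0.1206  0.1137] twist [-0.574  0.067  1.031]
[ 10.3  -0.5   5.4  96.    5.8 179.9]
```

Request:
{"name": "send_rows", "arguments": {
  "linear": [
    [0,0,0],
    [0,0,0],
    [0,0,0],
    [0,0,0],
    [0,0,0],
    [0,0,0],
    [0,0,0],
    [0,0,0]
  ],
  "twist": [
    [-0.57,0.07,0],
    [0,0,-1.06],
    [0,0,-1.06],
    [0,0,-1.06],
    [0,0,-1.06],
    [0,0,-1.06],
    [0,0,-1.06],
    [0,0,-1.06]
  ],
  "gripper": [100,100,100,100,100,100,100,100]
}}

```text
time: 3.35
ee_pos: [0.4969, 0.1048, 0.2215]
tcp_rot: [179.6, -0.9, 86.1]
wrist_force: [0.9, -0.5, 0.9]
opening: 0.0852
grasp_force: 0.0
```

Request:
{"name": "send_rows", "arguments": {
  "linear": [
    [0,0,0],
    [0,0,0],
    [0,0,0],
    [0,0,0],
    [0,0,0],
    [0,0,0],
    [0,0,0],
    [0,0,0]
  ],
  "twist": [
    [0,0,-1.06],
    [0,0,-1.06],
    [0,0,-1.06],
    [0,0,-1.06],
    [0,0,-1.06],
    [0,0,-1.06],
    [0,0,-1.06],
    [0,0,-1.06]
  ],
  "gripper": [100,100,100,100,100,100,100,100]
}}

```text
time: 4.35
ee_pos: [0.4969, 0.1048, 0.2215]
tcp_rot: [179.1, 0.3, 170.9]
wrist_force: [0.6, 0.0, -0.2]
opening: 0.0853
grasp_force: 0.0
```

Request:
{"name": "send_rows", "arguments": {
  "linear": [
    [0,0,0],
    [0,0.045,0.033],
    [0,0.045,0.033],
    [-0.004,0.045,0.034],
    [0,0,0]
  ],
  "twist": [
    [0,0,-0.1],
    [0,0,0],
    [0,0,0],
    [0,0,0],
    [0,0,0]
  ],
  "gripper": [100,100,100,100,100]
}}

```text
time: 4.97
ee_pos: [0.5203, 0.2415, 0.1201]
tcp_rot: [179.2, 0.0, 171.5]
wrist_force: [-0.7, -0.5, 0.8]
opening: 0.0856
grasp_force: 0.0
```

```bash
python3 - <<'E'
from h import *
goto([.498,.255,.022],[180,0,180]);print(bot.get_obs()["q"].round(1))
E
```

```text
pos [0.5203 0.2415 0.1201] shift [0.0241 0.0087 0.0982] twist [ 0.076  0.009 -0.849]
[24.6  6.8  2.  84.7  0.6 33.1]
```

Request:
{"name": "send_rows", "arguments": {
  "linear": [
    [0.024,0.009,0.01],
    [0,0,0.04],
    [0,0,0.03],
    [0,0,0.016],
    [0,0,0]
  ],
  "twist": [
    [0.08,0.01,-0.85],
    [0,0,0],
    [0,0,0],
    [0,0,0],
    [0,0,0]
  ],
  "gripper": [100,100,100,100,100]
}}

```text
time: 5.6
ee_pos: [0.4996, 0.2522, 0.0276]
tcp_rot: [179.9, 0.2, 180.0]
wrist_force: [0.3, -0.3, 0.2]
opening: 0.0855
grasp_force: 0.0
```

Request:
{"name": "send_rows", "arguments": {
  "linear": [
    [0,0,0],
    [0,0,0],
    [0,0,0],
    [0,0,0],
    [0,0,0]
  ],
  "twist": [
    [0,0,0],
    [0,0,0],
    [0,0,0],
    [0,0,0],
    [0,0,0]
  ],
  "gripper": [20,20,20,20,20]
}}

```text
time: 6.22
ee_pos: [0.4997, 0.253, 0.0278]
tcp_rot: [179.9, 0.3, -179.9]
wrist_force: [0.1, -0.1, 0.1]
opening: 0.017
grasp_force: 0.0
```

The fingers closed to 17 mm with no force, so I look.

```bash
python3 - <<'E'
from h import *
a=camera("top");b=camera("scene")
A=cv2.resize(a[180:280,100:240,::-1],(560,400),interpolation=cv2.INTER_CUBIC);B=cv2.resize(b[180:320,250:420,::-1],(680,560),interpolation=cv2.INTER_CUBIC)
B=cv2.resize(B,(486,400));A=cv2.resize(A,(314,224))
C=np.zeros((400,800,3),np.uint8);C[:224,:314]=A;C[:,314:]=B;cv2.imwrite("pics/c3.png",cv2.convertScaleAbs(C,alpha=1.4))
E
```

```text
(no output)
```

View pics/c3.png

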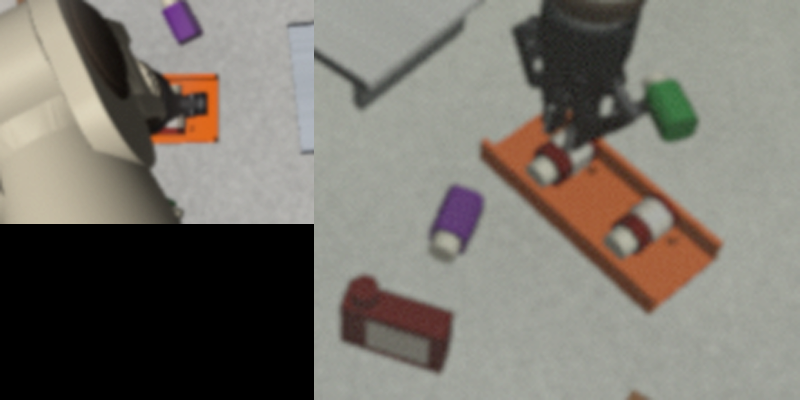

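```bash
python3 - <<'E'
from h import *
s=bot.get_obs();print(s["ee_pos"],s["tcp_rot"],s["opening"],s["wrist_force"])
for z in(.014,.028,.04,.05):
  print(z,ray("scene",344.8,229,z).round(3))
def proj(n,p):
    c=get_calibration(n);A=R.from_euler("xyz",c["orientation"],degrees=True).as_matrix();d=A.T@(np.array(p)-c["origin"]);return (c["cx"]+c["fx"]*d[0]/d[2],c["cy"]+c["fy"]*d[1]/d[2])
for p in([.4997,.253,.014],[.4997,.253,.028],[.4997,.253,.05],[.498,.255,.036],[.468,.255,.02],[.528,.255,.02]):
  u,v=proj("scene",p);print(p,round(u,1),round(v,1),"crop",round(314+(u-250)/170*486),round((v-180)/140*400))
b=camera("scene");B=b[200:260,300:400,::-1];cv2.imwrite("pics/c4.png",cv2.convertScaleAbs(cv2.resize(B,(800,480),interpolation=cv2.INTER_CUBIC),alpha=1.6))
E
```

```text
[0.4997026  0.25295701 0.02770079] [ 179.91874684    0.25873897 -179.89311735] 0.016844123479674157 [-0.44807926 -0.66131989  0.62000131]
0.014 [0.465 0.254 0.014]
0.028 [0.474 0.26  0.028]
0.04 [0.482 0.265 0.04 ]
0.05 [0.488 0.269 0.05 ]
[0.4997, 0.253, 0.014] 334.9 236.0 crop 557 160
[0.4997, 0.253, 0.028] 335.5 232.7 crop 559 150
[0.4997, 0.253, 0.05] 336.6 227.3 crop 562 135
[0.498, 0.255, 0.036] 337.0 230.9 crop 563 145
[0.468, 0.255, 0.02] 344.7 228.6 crop 585 139
[0.528, 0.255, 0.02] 327.6 241.0 crop 536 174
```

View pics/c4.png

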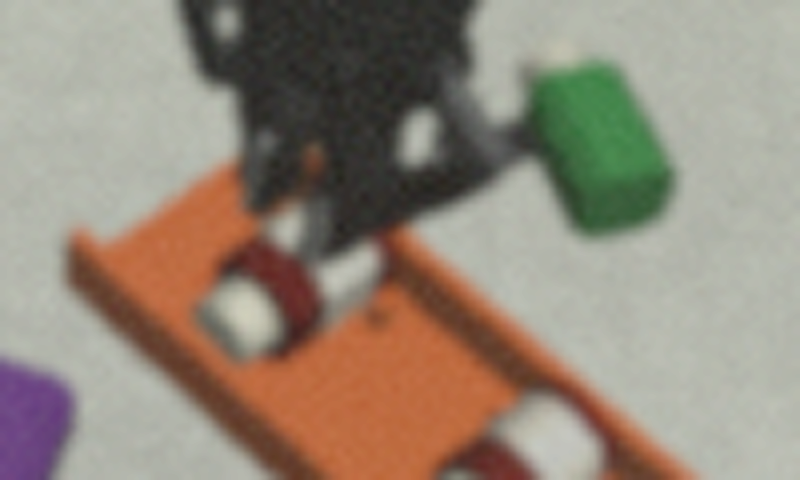

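The finger tips sit on top of the label, about 10 mm higher than I assumed. I open, go lower in small steps while watching the wrist force, then close again.

Request:
{"name": "send_rows", "arguments": {
  "linear": [
    [0,0,0],
    [0,0,0],
    [0,0,0],
    [0,0,0.005],
    [0,0,0.005],
    [0,0,0]
  ],
  "twist": [
    [0,0,0],
    [0,0,0],
    [0,0,0],
    [0,0,0],
    [0,0,0],
    [0,0,0]
  ],
  "gripper": [90,90,90,90,90,90]
}}

```text
time: 7.12
ee_pos: [0.4994, 0.2528, 0.017]
tcp_rot: [179.9, 0.2, -179.9]
wrist_force: [0.8, -0.5, -0.1]
opening: 0.0767
grasp_force: 0.0
```

Request:
{"name": "send_rows", "arguments": {
  "linear": [
    [0,0,0],
    [0,0,0],
    [0,0,0],
    [0,0,0],
    [0,0,0]
  ],
  "twist": [
    [0,0,0],
    [0,0,0],
    [0,0,0],
    [0,0,0],
    [0,0,0]
  ],
  "gripper": [25,25,25,25,25]
}}

```text
time: 7.75
ee_pos: [0.4998, 0.253, 0.0177]
tcp_rot: [179.9, 0.3, -179.9]
wrist_force: [0.8, -0.2, -0.3]
opening: 0.0215
grasp_force: 0.0
```

```bash
python3 - <<'E'
from h import *
b=camera("scene");a=camera("top")
B=cv2.resize(b[205:255,305:365,::-1],(480,400),interpolation=cv2.INTER_CUBIC);A=cv2.resize(a[205:250,165:205,::-1],(320,360),interpolation=cv2.INTER_CUBIC)
C=np.zeros((400,800,3),np.uint8);C[:,:480]=B;C[:360,480:]=A
cv2.imwrite("pics/c5.png",cv2.convertScaleAbs(C,alpha=2.2))
E
```

```text
(no output)
```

View pics/c5.png

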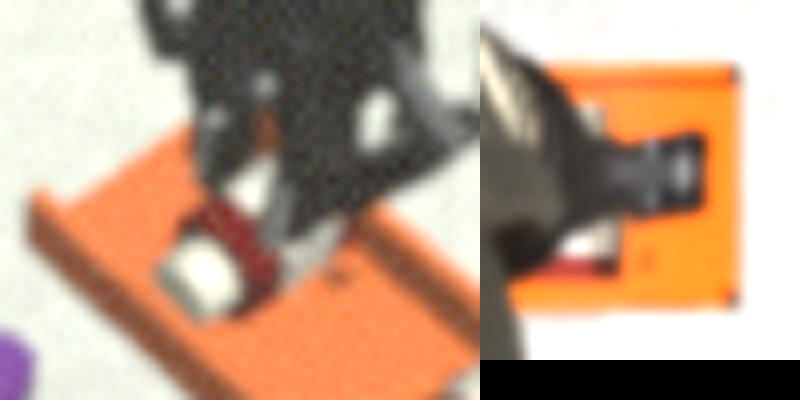

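The right fingertip still overlies the label with the bottle's +y flank visible beyond it, so the tips are above or barely at the top of the bottle. The wrist force is zero too. I lower another 12 mm and close.

Request:
{"name": "send_rows", "arguments": {
  "linear": [
    [0,0,0],
    [0,0,0],
    [0,0,0],
    [0,0,0.004],
    [0,0,0.004],
    [0,0,0.004]
  ],
  "twist": [
    [0,0,0],
    [0,0,0],
    [0,0,0],
    [0,0,0],
    [0,0,0],
    [0,0,0]
  ],
  "gripper": [90,90,90,90,90,90]
}}

```text
time: 8.6
ee_pos: [0.4997, 0.2529, 0.0052]
tcp_rot: [179.9, 0.2, -179.9]
wrist_force: [0.0, 0.3, 0.6]
opening: 0.077
grasp_force: 0.0
```

Request:
{"name": "send_rows", "arguments": {
  "linear": [
    [0,0,0],
    [0,0,0],
    [0,0,0],
    [0,0,0],
    [0,0,0]
  ],
  "twist": [
    [0,0,0],
    [0,0,0],
    [0,0,0],
    [0,0,0],
    [0,0,0]
  ],
  "gripper": [25,25,25,25,25]
}}

```text
time: 9.22
ee_pos: [0.5, 0.2531, 0.006]
tcp_rot: [179.9, 0.3, -179.9]
wrist_force: [-0.3, 1.0, 2.6]
opening: 0.0307
grasp_force: 25.5
```

It gripped at 30.7 mm, but only shallowly. The fingertips are about 16 mm behind the reported TCP rather than 14 mm ahead, so from now on I work from the measured contact. I regrip 9 mm lower.

Request:
{"name": "send_rows", "arguments": {
  "linear": [
    [0,0,0],
    [0,0,0],
    [0,0,0.005],
    [0,0,0.004],
    [0,0,0],
    [0,0,0],
    [0,0,0],
    [0,0,0]
  ],
  "twist": [
    [0,0,0],
    [0,0,0],
    [0,0,0],
    [0,0,0],
    [0,0,0],
    [0,0,0],
    [0,0,0],
    [0,0,0]
  ],
  "gripper": [60,60,60,60,25,25,25,25]
}}

```text
time: 10.22
ee_pos: [0.4999, 0.253, -0.0033]
tcp_rot: [179.9, 0.3, -179.9]
wrist_force: [-0.1, -0.7, -0.3]
opening: 0.0312
grasp_force: 26.6
```

Request:
{"name": "send_rows", "arguments": {
  "linear": [
    [0,0,-0.01],
    [0,0,-0.03],
    [0,0,-0.05],
    [0,0,0]
  ],
  "twist": [
    [0,0,0],
    [0,0,0],
    [0,0,0],
    [0,0,0]
  ],
  "gripper": [25,25,25,25]
}}

```text
time: 10.72
ee_pos: [0.5016, 0.254, 0.0918]
tcp_rot: [179.7, 0.6, -179.9]
wrist_force: [0.7, 0.8, -1.4]
opening: 0.0309
grasp_force: 26.6
```

```bash
python3 - <<'E'
from h import *
goto([.526,.039,.09],[180,0,185.2])
b=camera("scene");a=camera("top")
B=cv2.resize(b[180:260,290:380,::-1],(450,400),interpolation=cv2.INTER_CUBIC);A=cv2.resize(a[185:255,125:205,::-1],(350,306),interpolation=cv2.INTER_CUBIC)
C=np.zeros((400,800,3),np.uint8);C[:,:450]=B;C[:306,450:]=A
cv2.imwrite("pics/c6.png",cv2.convertScaleAbs(C,alpha=2))
E
```

```text
pos [0.5016 0.254  0.0918] shift [-0.024 -0.215  0.001] twist [ 0.025  0.066 -0.509]
```

View pics/c6.png

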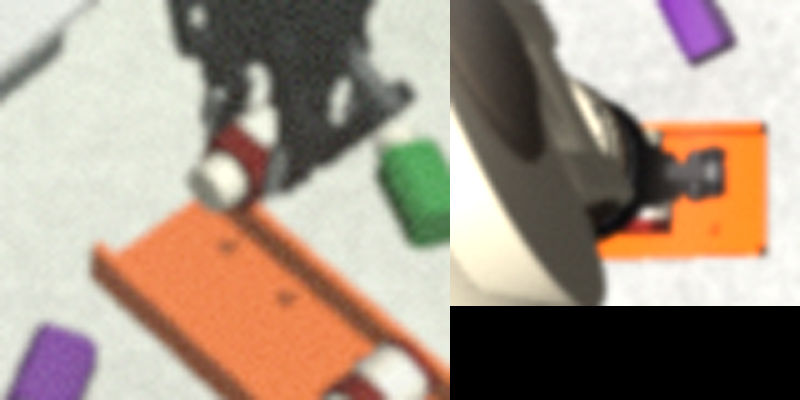

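The bottle is held straight, its axis 23 mm above the reported TCP. I carry it to the ramp with 8° of tilt.

Request:
{"name": "send_rows", "arguments": {
  "linear": [
    [-0.006,-0.053,0.001],
    [-0.006,-0.053,0.002],
    [-0.006,-0.053,0.004],
    [-0.006,-0.053,0.004],
    [0,0,0],
    [0,0,0],
    [0,0,0]
  ],
  "twist": [
    [0,0,0],
    [0,0,0],
    [0,0,0],
    [0,0,0],
    [0,0,-0.5],
    [-0.8,0.0,0],
    [0,0,0]
  ],
  "gripper": [25,25,25,25,25,25,25]
}}

```text
time: 11.7
ee_pos: [0.5232, 0.0394, 0.074]
tcp_rot: [171.9, 0.1, -175.1]
wrist_force: [-0.8, -0.1, -0.6]
opening: 0.0308
grasp_force: 26.6
```

```bash
python3 - <<'E'
from h import *
B=R.from_euler("xyz",[180,0,185.2],degrees=True)*R.from_rotvec([-8,0,0],degrees=True)
print(B.as_matrix().round(3));goto([.526,.0427,.0392],B.as_euler("xyz",degrees=True))
E
```

```text
[[-0.996 -0.09  -0.013]
 [-0.091  0.986  0.139]
 [ 0.     0.139 -0.99 ]]
pos [0.5232 0.0394 0.074 ] shift [-0.003  -0.0019  0.0349] twist [ 0.007  0.016 -0.024]
```

Request:
{"name": "send_rows", "arguments": {
  "linear": [
    [-0.003,-0.002,0.015],
    [0,0,0.012],
    [0,0,0.005],
    [0,0,0]
  ],
  "twist": [
    [0,0,0],
    [0,0,0],
    [0,0,0],
    [0,0,0]
  ],
  "gripper": [25,25,25,25]
}}

```text
time: 12.2
ee_pos: [0.5264, 0.0442, 0.0429]
tcp_rot: [172.0, 0.2, -174.8]
wrist_force: [-0.6, -0.0, 1.0]
opening: 0.0314
grasp_force: 26.6
```

Request:
{"name": "send_rows", "arguments": {
  "linear": [
    [0,0,0.001],
    [0,0,0.001],
    [0,0,0]
  ],
  "twist": [
    [0,0,0],
    [0,0,0],
    [0,0,0]
  ],
  "gripper": [25,25,25]
}}

```text
time: 12.58
ee_pos: [0.5269, 0.0439, 0.0417]
tcp_rot: [171.9, 0.3, -174.9]
wrist_force: [0.5, -0.4, -1.4]
opening: 0.0312
grasp_force: 26.6
```

Request:
{"name": "send_rows", "arguments": {
  "linear": [
    [0,0,0.001],
    [0,0,0.001],
    [0,0,0]
  ],
  "twist": [
    [0,0,0],
    [0,0,0],
    [0,0,0]
  ],
  "gripper": [25,25,25]
}}

```text
time: 12.95
ee_pos: [0.5267, 0.0442, 0.0395]
tcp_rot: [171.9, 0.3, -174.9]
wrist_force: [-0.5, 0.2, -1.1]
opening: 0.0314
grasp_force: 26.6
```

Request:
{"name": "send_rows", "arguments": {
  "linear": [
    [0,0,0],
    [0,0,0],
    [0,0,0]
  ],
  "twist": [
    [0,0,0],
    [0,0,0],
    [0,0,0]
  ],
  "gripper": [40,44,48]
}}

```text
time: 13.32
ee_pos: [0.5268, 0.0443, 0.0397]
tcp_rot: [171.9, 0.3, -174.9]
wrist_force: [-0.2, 0.2, 0.0]
opening: 0.0409
grasp_force: 0.0
```

Request:
{"name": "send_rows", "arguments": {
  "linear": [
    [0,0,-0.01],
    [0,0,-0.03],
    [0,0,-0.05],
    [0,0,-0.04],
    [0,0,0],
    [0,0,0],
    [0,0,0],
    [0,0,0]
  ],
  "twist": [
    [0,0,0],
    [0,0,0],
    [0,0,0],
    [0,0,0],
    [0.8,0,0],
    [0,0,1],
    [0,0,1],
    [0,0,1]
  ],
  "gripper": [48,48,100,100,100,100,100,100]
}}

```text
time: 14.32
ee_pos: [0.5279, 0.0261, 0.1692]
tcp_rot: [179.8, 0.2, 154.8]
wrist_force: [0.7, -0.5, 0.3]
opening: 0.0855
grasp_force: 0.0
```

Request:
{"name": "send_rows", "arguments": {
  "linear": [
    [0,0,0],
    [0,0,0],
    [0,0,0],
    [0,0,0],
    [0,0,0],
    [0,0,0]
  ],
  "twist": [
    [0,0,1],
    [0,0,1],
    [0,0,1],
    [0,0,1],
    [0,0,1],
    [0,0,1]
  ],
  "gripper": [100,100,100,100,100,100]
}}

```text
time: 15.08
ee_pos: [0.5279, 0.026, 0.1691]
tcp_rot: [179.7, -0.1, 94.8]
wrist_force: [0.4, 1.0, -0.3]
opening: 0.0855
grasp_force: 0.0
```

```bash
python3 - <<'E'
from h import *
for n in("top","scene"):
    im=camera(n);np.save(f"pics/{n}1.npy",im);H=hsv(im);h,s,v=[H[...,i].astype(int) for i in range(3)]
    m=((h<6)|(h>165))&(s>80)&(v>30)
    for M,st,c in biggest(m,9): print(n,"red",st,c.round(1),ray(n,*c,.055)[:2].round(3),ray(n,*c,.038)[:2].round(3))
s=bot.get_obs();print(s["ee_pos"],s["tcp_rot"],s["q"])
E
```

```text
top red [146 138  31  22 293] [160.8 148.2] [0.72  0.293] [0.725 0.297]
top red [465 185  47   9 152] [488.6 189.1] [ 0.587 -0.592] [ 0.589 -0.602]
top red [227 126  12   5  56] [232.3 128. ] [0.773 0.095] [0.779 0.096]
top red [259 125  11   6  52] [263.9 127.3] [0.773 0.007] [0.779 0.007]
top red [138 224  10   5  47] [142.6 226.1] [0.506 0.337] [0.508 0.343]
top red [463 177  12   6  38] [468.8 179.4] [ 0.614 -0.542] [ 0.617 -0.551]
top red [499 173  10   5  33] [503.8 175. ] [ 0.624 -0.637] [ 0.627 -0.648]
top red [460 165  11   6  32] [465.7 167.7] [ 0.647 -0.537] [ 0.65  -0.546]
top red [494 161  11   6  32] [499.4 163.5] [ 0.656 -0.629] [ 0.66 -0.64]
scene red [260 277  38  31 429] [278.8 289.2] [0.72  0.294] [0.713 0.287]
scene red [114  57  35  37 333] [131.4  74.1] [ 0.58  -0.643] [ 0.571 -0.668]
scene red [201 246  11  13  65] [206.6 251.3] [0.786 0.114] [0.781 0.104]
scene red [357 256  11  10  50] [362.9 259.8] [0.522 0.358] [0.512 0.352]
scene red [182 224   9  11  48] [186.7 228.4] [0.787 0.029] [0.782 0.017]
scene red [266 176   9  10  38] [271.2 179.2] [0.524 0.033] [0.514 0.021]
scene red [97 64  7 12 36] [100.1  68.9] [ 0.65 -0.74] [ 0.642 -0.768]
scene red [106  61   5   9  24] [107.8  64.2] [ 0.616 -0.75 ] [ 0.607 -0.777]
scene red [215 239   8   9  23] [218.3 242.6] [0.751 0.111] [0.745 0.101]
[0.52788648 0.0260126  0.16901533] [ 1.79695460e+02 -5.81650187e-02  9.49863221e+01] [2.78074588e+00 1.02674739e+00 1.28922702e+00 8.99604040e+01
 6.98412814e-02 8.77947625e+01]
```

A red blob in the scene view at (271,179) casts onto about (0.535, 0.047), where I let the bottle go. It stayed, so it is square and goes to yellow. I now take it by its ends.

Request:
{"name": "send_rows", "arguments": {
  "linear": [
    [0,0,0],
    [0,0,0.04]
  ],
  "twist": [
    [0.03,0.8,0],
    [0,0,0]
  ],
  "gripper": [100,100]
}}

```text
time: 15.42
ee_pos: [0.5293, 0.0304, 0.1311]
tcp_rot: [179.7, -8.1, 95.3]
wrist_force: [1.1, -0.1, 0.1]
opening: 0.0855
grasp_force: 0.0
```

```bash
python3 - <<'E'
from h import *
B=R.from_euler("xyz",[180,0,95.2],degrees=True)*R.from_rotvec([0,8,0],degrees=True)
print(B.as_matrix().round(3));goto([.5245,.0453,.033],B.as_euler("xyz",degrees=True))
n="scene";im=camera(n);H=hsv(im);h,s,v=[H[...,i].astype(int) for i in range(3)]
m=((h<6)|(h>165))&(s>80)&(v>30)
for M,st,c in biggest(m,12):
  if 230<c[0]<300 and c[1]<220:print(st,c)
print(bot.get_obs()["time"])
E
```

```text
[[-0.09   0.996 -0.013]
 [ 0.986  0.091  0.139]
 [ 0.139  0.    -0.99 ]]
pos [0.5293 0.0304 0.1311] shift [ 0.0013 -0.0039  0.0993] twist [ 0.031 -0.012  0.01 ]
[266 176  10  10  43] [271.37209302 179.53488372]
15.475
```

Request:
{"name": "send_rows", "arguments": {
  "linear": [
    [0.001,-0.004,0.04],
    [0,0,0.035],
    [0,0,0.015],
    [0,0,0.009],
    [0,0,0]
  ],
  "twist": [
    [0.03,0,0],
    [0,0,0],
    [0,0,0],
    [0,0,0],
    [0,0,0]
  ],
  "gripper": [100,100,100,100,100]
}}

```text
time: 16.1
ee_pos: [0.5219, 0.0461, 0.0314]
tcp_rot: [-179.7, -8.0, 95.2]
wrist_force: [-0.4, 0.2, -0.1]
opening: 0.0853
grasp_force: 0.0
```

Request:
{"name": "send_rows", "arguments": {
  "linear": [
    [0,0,0],
    [0,0,0],
    [0,0,0],
    [0,0,0]
  ],
  "twist": [
    [0,0,0],
    [0,0,0],
    [0,0,0],
    [0,0,0]
  ],
  "gripper": [60,60,60,60],
  "grip_force": 30
}}

```text
time: 16.6
ee_pos: [0.5225, 0.046, 0.0322]
tcp_rot: [-179.8, -8.0, 95.1]
wrist_force: [-0.4, -1.2, 5.6]
opening: 0.0593
grasp_force: 32.6
```

Request:
{"name": "send_rows", "arguments": {
  "linear": [
    [0,0,-0.02],
    [0,0,-0.05],
    [0,0,0],
    [-0.05,-0.0143,0],
    [-0.05,-0.0143,0],
    [-0.05,-0.0143,0],
    [-0.05,-0.0143,0],
    [-0.05,-0.0143,0]
  ],
  "twist": [
    [0,0,0],
    [0,0,0],
    [0,-0.8,0],
    [0,0,0],
    [0,0,0],
    [0,0,0],
    [0,0,0],
    [0,0,0]
  ],
  "gripper": [60,60,60,60,60,60,60,60]
}}

```text
time: 17.6
ee_pos: [0.4737, -0.2208, 0.1007]
tcp_rot: [-179.7, -0.0, 95.2]
wrist_force: [1.1, -0.0, -0.9]
opening: 0.0595
grasp_force: 33.0
```

Request:
{"name": "send_rows", "arguments": {
  "linear": [
    [-0.05,-0.0143,0],
    [-0.05,-0.0143,0],
    [0,0,0.01],
    [0,0,0]
  ],
  "twist": [
    [0,0,0],
    [0,0,0],
    [0,0,0.1],
    [0,0,0]
  ],
  "gripper": [60,60,60,60]
}}

```text
time: 18.1
ee_pos: [0.4541, -0.3208, 0.0894]
tcp_rot: [-179.6, -0.1, 94.1]
wrist_force: [-0.1, 0.8, -0.4]
opening: 0.0593
grasp_force: 33.0
```

```bash
python3 - <<'E'
from h import *
goto([.453,-.3215,-.008],[180,0,94]);print(bot.get_obs()["q"].round(0))
n="scene";im=camera(n);H=hsv(im);h,s,v=[H[...,i].astype(int) for i in range(3)]
m=((h<6)|(h>165))&(s>80)&(v>30)
for M,st,c in biggest(m,14):print(st,c.round(0))
im=im[60:200,130:300,::-1];cv2.imwrite("pics/c7.png",cv2.convertScaleAbs(cv2.resize(im,(680,560),interpolation=cv2.INTER_CUBIC),alpha=1.6))
E
```

```text
pos [ 0.4541 -0.3208  0.0894] shift [-0.0008 -0.0004  0.0974] twist [-0.041 -0.013  0.013]
[-35.   6.  -3.  82.  -0.  51.]
[260 277  38  26 424] [278. 289.]
[114  57  36  37 327] [131.  74.]
[202 246  10  14  67] [207. 252.]
[358 255  10  12  52] [363. 260.]
[182 224   9  11  47] [187. 228.]
[97 64  7 12 38] [100.  69.]
[209  83   8  10  31] [213.  86.]
[215 239   8  10  25] [219. 243.]
[106  61   4   9  24] [108.  64.]
[113  76   5  11  23] [115.  81.]
[129  88   4  11  22] [130.  93.]
[195 217   7   9  19] [198. 221.]
[369 248   9   9  14] [373. 252.]
[291 304   4   5  11] [292. 306.]
```

View pics/c7.png

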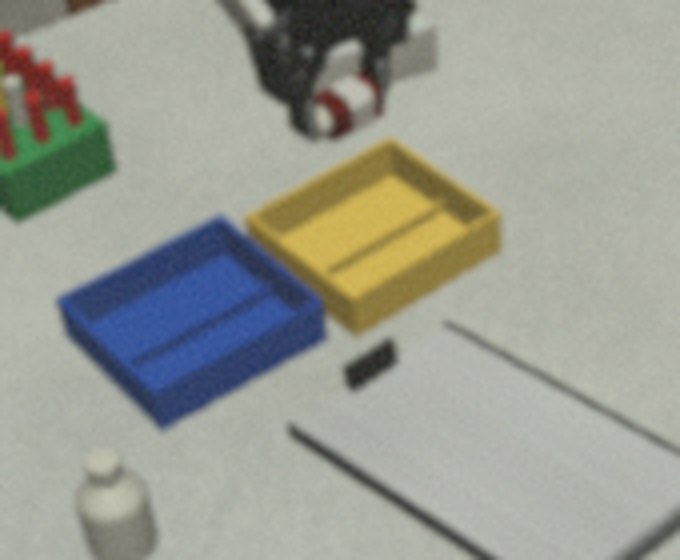

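The picture shows the bottle held by its ends above the yellow bin's −y lane, with the ramp empty. I lower and release it.

Request:
{"name": "send_rows", "arguments": {
  "linear": [
    [0,0,0.04],
    [0,0,0.03],
    [0,0,0.02],
    [0,0,0.005],
    [0,0,0.002],
    [0,0,0]
  ],
  "twist": [
    [0,0,0],
    [0,0,0],
    [0,0,0],
    [0,0,0],
    [0,0,0],
    [0,0,0]
  ],
  "gripper": [60,60,60,60,60,60]
}}

```text
time: 18.9
ee_pos: [0.4547, -0.3213, -0.0056]
tcp_rot: [-179.7, -0.0, 94.2]
wrist_force: [0.4, -0.5, -0.1]
opening: 0.0591
grasp_force: 33.0
```

Request:
{"name": "send_rows", "arguments": {
  "linear": [
    [0,0,0.002],
    [0,0,0.002],
    [0,0,0],
    [0,0,0],
    [0,0,0],
    [0,0,-0.02],
    [0,0,-0.04],
    [0,0,-0.05]
  ],
  "twist": [
    [0,0,0],
    [0,0,0],
    [0,0,0],
    [0,0,0],
    [0,0,0],
    [0,0,0],
    [0,0,0],
    [0,0,-0.6]
  ],
  "gripper": [60,60,75,90,90,90,90,90],
  "grip_force": 25
}}

```text
time: 19.9
ee_pos: [0.4541, -0.3209, 0.0998]
tcp_rot: [-179.6, -0.2, 100.3]
wrist_force: [1.2, -0.9, 0.3]
opening: 0.0769
grasp_force: 0.0
```

Request:
{"name": "send_rows", "arguments": {
  "linear": [
    [0,0,0],
    [0,0,0],
    [0,0,0],
    [0,0,0],
    [0,0,0],
    [0,0,0],
    [0,0,0],
    [0,0,0]
  ],
  "twist": [
    [0,0,-1],
    [0,0,-1],
    [0,0,-1],
    [0,0,-1],
    [0,0,-1],
    [0,0,-1],
    [0,0,-1],
    [0,0,-1]
  ],
  "gripper": [90,90,90,90,90,90,90,90]
}}

```text
time: 20.9
ee_pos: [0.4548, -0.3213, 0.0994]
tcp_rot: [180.0, -0.3, -179.5]
wrist_force: [-0.5, 0.6, -0.2]
opening: 0.0769
grasp_force: 0.0
```

```bash
python3 - <<'E'
from h import *
goto([.4995,.345,.10],[180,0,180])
n="scene";im=camera(n);H=hsv(im);h,s,v=[H[...,i].astype(int) for i in range(3)]
m=((h<6)|(h>165))&(s>80)&(v>30)
for M,st,c in biggest(m,14):
  if 180<c[0]<260 and c[1]<180:print(st,c,ray(n,*c,.03))
E
```

```text
pos [ 0.4548 -0.3213  0.0994] shift [-5.060e-02  6.659e-01 -6.000e-04] twist [ 0.003 -0.033  0.05 ]
[213 110   7   8  21] [216.42857143 113.        ] [ 0.46009444 -0.31394519  0.03      ]
```

The first bottle lies in the yellow bin's far lane (red band at about (0.460, −0.314)). Now the second one.

Request:
{"name": "send_rows", "arguments": {
  "linear": [
    [-0.0042,0.0555,0],
    [-0.0042,0.0555,0],
    [-0.0042,0.0555,0],
    [-0.0042,0.0555,0],
    [-0.0042,0.0555,0],
    [-0.0042,0.0555,0],
    [-0.0042,0.0555,0],
    [-0.0042,0.0555,0]
  ],
  "twist": [
    [0,0,0],
    [0,0,0],
    [0,0,0],
    [0,0,0],
    [0,0,0],
    [0,0,0],
    [0,0,0],
    [0,0,0]
  ],
  "gripper": [90,90,90,90,90,90,90,90]
}}

```text
time: 21.95
ee_pos: [0.487, 0.1247, 0.0997]
tcp_rot: [180.0, -0.3, 180.0]
wrist_force: [1.1, -0.7, 0.6]
opening: 0.0769
grasp_force: 0.0
```

Request:
{"name": "send_rows", "arguments": {
  "linear": [
    [-0.0042,0.0555,0],
    [-0.0042,0.0555,0],
    [-0.0042,0.0555,0],
    [-0.0042,0.0555,0],
    [0,0,0]
  ],
  "twist": [
    [0,0,0],
    [0,0,0],
    [0,0,0],
    [0,0,0],
    [0,0,0.05]
  ],
  "gripper": [90,90,90,90,90]
}}

```text
time: 22.58
ee_pos: [0.5026, 0.3481, 0.0984]
tcp_rot: [180.0, -0.4, 179.7]
wrist_force: [-0.6, -0.5, 0.2]
opening: 0.0769
grasp_force: 0.0
```

```bash
python3 - <<'E'
from h import *
goto([.4995,.345,-.003],[180,0,180])
E
```

```text
pos [0.5026 0.3481 0.0984] shift [ 0.0024 -0.0031  0.1014] twist [ 0.002 -0.038 -0.029]
```

Request:
{"name": "send_rows", "arguments": {
  "linear": [
    [0.0025,-0.003,0.03],
    [0,0,0.04],
    [0,0,0.02],
    [0,0,0.011],
    [0,0,0],
    [0,0,0],
    [0,0,0],
    [0,0,0]
  ],
  "twist": [
    [0,0,0],
    [0,0,0],
    [0,0,0],
    [0,0,0],
    [0,0,0],
    [0,0,0],
    [0,0,0],
    [0,0,0]
  ],
  "gripper": [90,90,90,90,90,25,25,25]
}}

```text
time: 23.58
ee_pos: [0.5006, 0.3422, -0.0005]
tcp_rot: [179.9, -0.3, 179.7]
wrist_force: [-0.2, -0.4, 4.3]
opening: 0.0306
grasp_force: 24.4
```

Request:
{"name": "send_rows", "arguments": {
  "linear": [
    [0,0,0],
    [0,0,0]
  ],
  "twist": [
    [0,0,0],
    [0,0,0]
  ],
  "gripper": [25,25]
}}

```text
time: 23.82
ee_pos: [0.5005, 0.3423, -0.0006]
tcp_rot: [179.9, -0.3, 179.7]
wrist_force: [-0.8, 0.4, 7.1]
opening: 0.0303
grasp_force: 24.5
```

Request:
{"name": "send_rows", "arguments": {
  "linear": [
    [0,0,0],
    [0,0,0],
    [0,0.002,0.004],
    [0,0,0],
    [0,0,0],
    [0,0,0],
    [0,0,0],
    [0,0,0]
  ],
  "twist": [
    [0,0,0],
    [0,0,0],
    [0,0,0],
    [0,0,0],
    [0,0,0],
    [0,0,0],
    [0,0,0],
    [0,0,0]
  ],
  "gripper": [60,60,60,60,25,25,25,25]
}}

```text
time: 24.82
ee_pos: [0.5001, 0.344, -0.0055]
tcp_rot: [180.0, -0.3, 179.7]
wrist_force: [-0.8, 0.0, 0.9]
opening: 0.0311
grasp_force: 25.3
```

Request:
{"name": "send_rows", "arguments": {
  "linear": [
    [0,0,-0.01],
    [0,0,-0.035],
    [0,0,-0.05],
    [-0.0043,-0.05,0],
    [-0.0043,-0.05,0],
    [-0.0043,-0.05,0.003],
    [-0.0043,-0.05,0.005],
    [-0.0043,-0.05,0.005]
  ],
  "twist": [
    [0,0,0],
    [0,0,0],
    [0,0,0],
    [0,0,0],
    [0,0,0],
    [0,0,0],
    [0,0,0],
    [0,0,0]
  ],
  "gripper": [25,25,25,25,25,25,25,25]
}}

```text
time: 25.82
ee_pos: [0.5207, 0.0922, 0.0769]
tcp_rot: [180.0, -0.3, 179.7]
wrist_force: [0.6, 0.3, -0.3]
opening: 0.031
grasp_force: 25.3
```

Request:
{"name": "send_rows", "arguments": {
  "linear": [
    [-0.0043,-0.05,0.003],
    [0,0,0],
    [0,0,0],
    [0,0,0]
  ],
  "twist": [
    [0,0,0],
    [0,0,-0.55],
    [-0.8,0.0,0],
    [0,0,0]
  ],
  "gripper": [25,25,25,25]
}}

```text
time: 26.32
ee_pos: [0.5248, 0.0422, 0.0736]
tcp_rot: [171.9, -0.3, -175.0]
wrist_force: [0.4, -0.1, -0.4]
opening: 0.0309
grasp_force: 25.3
```

```bash
python3 - <<'E'
from h import *
B=R.from_euler("xyz",[180,0,185.2],degrees=True)*R.from_rotvec([-8,0,0],degrees=True)
goto([.526,.043,.037],B.as_euler("xyz",degrees=True))
E
```

```text
pos [0.5248 0.0422 0.0736] shift [-0.0015 -0.0045  0.0363] twist [ 0.005 -0.029 -0.024]
```

Request:
{"name": "send_rows", "arguments": {
  "linear": [
    [-0.0015,-0.0045,0.015],
    [0,0,0.013],
    [0,0,0.005],
    [0,0,0.002],
    [0,0,0.001],
    [0,0,0]
  ],
  "twist": [
    [0,0,0],
    [0,0,0],
    [0,0,0],
    [0,0,0],
    [0,0,0],
    [0,0,0]
  ],
  "gripper": [25,25,25,25,25,25]
}}

```text
time: 27.08
ee_pos: [0.5261, 0.0445, 0.0372]
tcp_rot: [171.9, -0.3, -174.8]
wrist_force: [-1.1, 0.6, 0.8]
opening: 0.0309
grasp_force: 25.5
```

Request:
{"name": "send_rows", "arguments": {
  "linear": [
    [0,0,0],
    [0,0,0],
    [0,0,0]
  ],
  "twist": [
    [0,0,0],
    [0,0,0],
    [0,0,0]
  ],
  "gripper": [40,44,48]
}}

```text
time: 27.45
ee_pos: [0.5259, 0.0444, 0.0369]
tcp_rot: [171.9, -0.3, -174.8]
wrist_force: [0.6, -0.5, 0.3]
opening: 0.0412
grasp_force: 0.0
```

Request:
{"name": "send_rows", "arguments": {
  "linear": [
    [0,0,-0.01],
    [0,0,-0.03],
    [0,0,-0.05],
    [0,0,-0.04],
    [0,0,0],
    [0,0,0],
    [0,0,0],
    [0,0,0]
  ],
  "twist": [
    [0,0,0],
    [0,0,0],
    [0,0,0],
    [0,0,0],
    [0.8,0,0],
    [0,0,1],
    [0,0,1],
    [0,0,1]
  ],
  "gripper": [48,48,100,100,100,100,100,100]
}}

```text
time: 28.45
ee_pos: [0.5283, 0.0265, 0.1664]
tcp_rot: [-179.9, -0.3, 154.9]
wrist_force: [0.1, 0.7, 0.3]
opening: 0.0857
grasp_force: 0.0
```

Request:
{"name": "send_rows", "arguments": {
  "linear": [
    [0,0,0],
    [0,0,0],
    [0,0,0],
    [0,0,0],
    [0,0,0],
    [0,0,0]
  ],
  "twist": [
    [0,0,1],
    [0,0,1],
    [0,0,1],
    [0,0,1],
    [0,0,1],
    [0,0,1]
  ],
  "gripper": [100,100,100,100,100,100]
}}

```text
time: 29.2
ee_pos: [0.5283, 0.0263, 0.1663]
tcp_rot: [-179.7, -0.1, 94.8]
wrist_force: [0.0, 0.9, -0.1]
opening: 0.0852
grasp_force: 0.0
```

```bash
python3 - <<'E'
from h import *
for n in("top","scene"):
    im=camera(n);np.save(f"pics/{n}2.npy",im);H=hsv(im);h,s,v=[H[...,i].astype(int) for i in range(3)]
    m=((h<6)|(h>165))&(s>80)&(v>30)
    for M,st,c in biggest(m,16):
        if (n=="top" and 230<c[0]<345 and 180<c[1]<250) or (n=="scene" and 190<c[0]<330 and c[1]<240):print(n,st,c.round(1),ray(n,*c,.075)[:2].round(3),ray(n,*c,.045)[:2].round(3))
s=bot.get_obs();print(s["ee_pos"],s["tcp_rot"],s["time"])
a=cv2.resize(im[100:230,190:330,::-1],(600,557),interpolation=cv2.INTER_CUBIC);cv2.imwrite("pics/c8.png",cv2.convertScaleAbs(a,alpha=1.6))
E
```

```text
top [315 204  11   7  54] [319.9 207.2] [ 0.545 -0.135] [ 0.548 -0.139]
top [318 218  10   4  25] [322.5 219.6] [ 0.513 -0.14 ] [ 0.515 -0.145]
scene [223 148   8   8  30] [227.2 151.1] [ 0.562 -0.11 ] [ 0.545 -0.137]
scene [213 110   7   8  25] [216.3 113. ] [ 0.49  -0.266] [ 0.47  -0.298]
scene [196 217   6   8  18] [198.6 220.8] [0.758 0.042] [0.748 0.021]
[0.52828945 0.02632829 0.16626288] [-1.79712019e+02 -5.78557045e-02  9.50503278e+01] 29.3
```

View pics/c8.png

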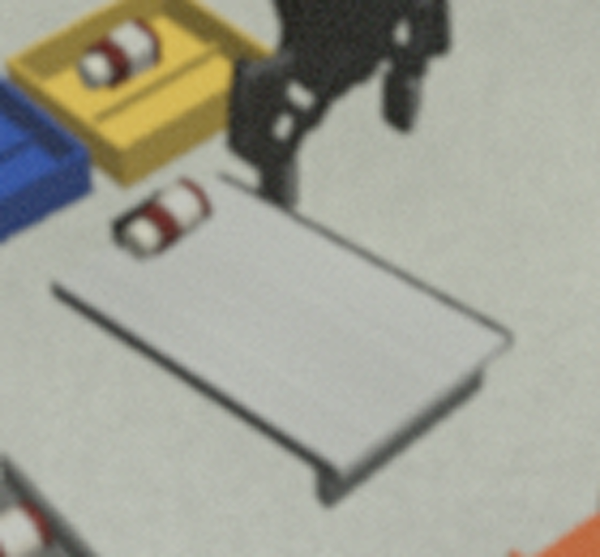

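The picture shows the second bottle against the black stop at about (160,215) in the crop, so it is round and goes to blue. The first lies in the yellow bin. I take the round one by its ends.

Request:
{"name": "send_rows", "arguments": {
  "linear": [
    [0,0,0],
    [-0.055,0,0.01],
    [-0.055,0,0.02],
    [-0.053,-0.004,0.02],
    [0,0,0]
  ],
  "twist": [
    [0,0.8,0],
    [0,0,0],
    [0,0,0],
    [0,0,0],
    [0,0,0]
  ],
  "gripper": [100,100,100,100,100]
}}

```text
time: 29.92
ee_pos: [0.5364, -0.1304, 0.091]
tcp_rot: [-179.5, -8.1, 95.1]
wrist_force: [-0.2, 0.7, 0.6]
opening: 0.0855
grasp_force: 0.0
```

```bash
python3 - <<'E'
from h import *
B=R.from_euler("xyz",[180,0,95.2],degrees=True)*R.from_rotvec([0,8,0],degrees=True)
goto([.5386,-.1363,.008],B.as_euler("xyz",degrees=True))
E
```

```text
pos [ 0.5364 -0.1304  0.091 ] shift [-0.0177  0.0023  0.0813] twist [-0.049 -0.012 -0.008]
```

Request:
{"name": "send_rows", "arguments": {
  "linear": [
    [-0.0175,0.0025,0.02],
    [0,0,0.03],
    [0,0,0.02],
    [0,0,0.008],
    [0,0,0.003],
    [0,0,0]
  ],
  "twist": [
    [-0.05,0,0],
    [0,0,0],
    [0,0,0],
    [0,0,0],
    [0,0,0],
    [0,0,0]
  ],
  "gripper": [100,100,100,100,100,100]
}}

```text
time: 30.68
ee_pos: [0.5413, -0.1334, 0.0114]
tcp_rot: [179.8, -8.0, 95.2]
wrist_force: [0.5, 0.3, -0.2]
opening: 0.0854
grasp_force: 0.0
```

Request:
{"name": "send_rows", "arguments": {
  "linear": [
    [0,0,0],
    [0,0,0],
    [0,0,0],
    [0,0,0],
    [0,0,0]
  ],
  "twist": [
    [0,0,0],
    [0,0,0],
    [0,0,0],
    [0,0,0],
    [0,0,0]
  ],
  "gripper": [60,60,60,60,60],
  "grip_force": 30
}}

```text
time: 31.3
ee_pos: [0.5413, -0.1337, 0.0117]
tcp_rot: [179.8, -8.0, 95.1]
wrist_force: [-1.1, 0.9, 4.9]
opening: 0.0594
grasp_force: 31.5
```

Request:
{"name": "send_rows", "arguments": {
  "linear": [
    [0,0,-0.01],
    [0,0,-0.03],
    [0,0,-0.05],
    [0,0,0],
    [-0.04,0.0223,0],
    [-0.04,0.0223,0],
    [-0.04,0.0223,0],
    [0,0,0]
  ],
  "twist": [
    [0,0,0],
    [0,0,0],
    [0,0,0],
    [0,-0.8,0],
    [0,0,0],
    [0,0,0],
    [0,0,0],
    [0,0,0.36]
  ],
  "gripper": [60,60,60,60,60,60,60,60]
}}

```text
time: 32.3
ee_pos: [0.6197, -0.2621, 0.0986]
tcp_rot: [179.9, -0.1, 91.3]
wrist_force: [-0.4, -0.0, -1.0]
opening: 0.0595
grasp_force: 32.6
```

```bash
python3 - <<'E'
from h import *
goto([.617,-.261,-.003],[180,0,91.5]);s=bot.get_obs();print(s["opening"],s["grasp_force"],s["q"].round(0))
E
```

```text
pos [ 0.6197 -0.2621  0.0986] shift [ 0.001  -0.0028  0.1016] twist [ 0.01  -0.008 -0.018]
0.059541309017573846 32.57004220504314 [-23.  21.  17.  86.   0.  66.]
```

Request:
{"name": "send_rows", "arguments": {
  "linear": [
    [0.001,-0.0025,0.03],
    [0,0,0.04],
    [0,0,0.02],
    [0,0,0.008],
    [0,0,0.003],
    [0,0,0.001],
    [0,0,0]
  ],
  "twist": [
    [0,0,0],
    [0,0,0],
    [0,0,0],
    [0,0,0],
    [0,0,0],
    [0,0,0],
    [0,0,0]
  ],
  "gripper": [60,60,60,60,60,60,60]
}}

```text
time: 33.17
ee_pos: [0.6172, -0.2588, -0.0013]
tcp_rot: [179.8, -0.0, 91.5]
wrist_force: [-0.7, 0.2, -0.3]
opening: 0.0597
grasp_force: 32.5
```

Request:
{"name": "send_rows", "arguments": {
  "linear": [
    [0,0,0.002],
    [0,0,0.001],
    [0,0,0],
    [0,0,0],
    [0,0,0],
    [0,0,0],
    [0,0,-0.02],
    [0,0,-0.04]
  ],
  "twist": [
    [0,0,0],
    [0,0,0],
    [0,0,0],
    [0,0,0],
    [0,0,0],
    [0,0,0],
    [0,0,0],
    [0,0,0]
  ],
  "gripper": [60,60,60,75,90,90,90,90]
}}

```text
time: 34.17
ee_pos: [0.6157, -0.2583, 0.055]
tcp_rot: [180.0, -0.1, 91.5]
wrist_force: [-0.2, -0.4, 0.7]
opening: 0.0765
grasp_force: 0.0
```

Request:
{"name": "send_rows", "arguments": {
  "linear": [
    [0,0,-0.05],
    [0,0,-0.05],
    [0.05,0,0],
    [0.05,0,0],
    [0.05,0,0],
    [0.05,0,0],
    [0,0,0],
    [0,0,0]
  ],
  "twist": [
    [0,0,0],
    [0,0,0],
    [0,0,0],
    [0,0,0],
    [0,0,0],
    [0,0,0],
    [0,0,0],
    [0,0,0]
  ],
  "gripper": [90,90,90,90,90,90,90,90]
}}

```text
time: 35.17
ee_pos: [0.6112, -0.059, 0.1562]
tcp_rot: [179.8, -0.0, 91.5]
wrist_force: [1.1, -0.4, -0.2]
opening: 0.0766
grasp_force: 0.0
```

```bash
python3 - <<'E'
from h import *
a=camera("top");b=camera("scene")
A=cv2.resize(a[110:280,210:420,::-1],(400,324));B=cv2.resize(b[80:260,130:300,::-1],(400,424))
C=np.zeros((424,800,3),np.uint8);C[:324,:400]=A;C[:,400:]=B
cv2.imwrite("pics/c9.png",cv2.convertScaleAbs(C,alpha=1.6))
for n,im in(("top",a),("scene",b)):
    h,s,v=[hsv(im)[...,i].astype(int) for i in range(3)]
    for M,st,c in biggest(((h<6)|(h>165))&(s>80)&(v>30),14):
        p=ray(n,*c,.03)[:2].round(3)
        if -.4<p[1]<.15:print(n,st[4],p)
s=bot.get_obs();print(s["ee_pos"],s["time"])
E
```

```text
top 57 [0.781 0.096]
top 52 [ 0.461 -0.318]
top 49 [0.781 0.007]
top 36 [0.746 0.096]
top 33 [0.746 0.007]
top 29 [ 0.591 -0.263]
top 13 [ 0.43 -0.32]
top 10 [ 0.624 -0.27 ]
scene 64 [0.779 0.099]
scene 45 [0.779 0.01 ]
scene 24 [0.743 0.098]
scene 22 [ 0.623 -0.261]
scene 20 [0.743 0.01 ]
scene 3 [ 0.587 -0.265]
[ 0.61115932 -0.05984689  0.15558099] 35.275
```

View pics/c9.png

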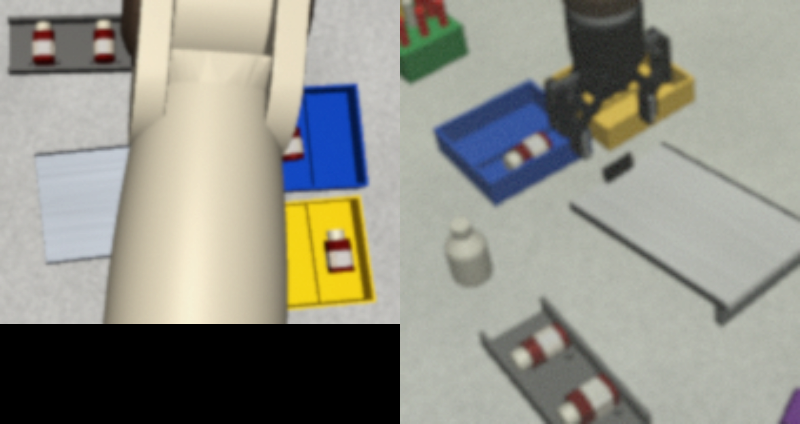

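The picture shows the round bottle in the blue bin's near lane, the square one in the yellow bin's far lane, the stock bottles unmoved and the gripper clear. I hand in the job.

```bash
python3 -c "
from workcell import ticket
print(ticket.job_done())"
```

```text
the job is handed in; nothing more can be done
None
```

Job handed in at about 35 s: the bottle that stayed on the ramp is in the yellow bin, the one that rolled to the stop is in the blue bin, and the stock bottles and standing bottles were left alone; the hand-in gave no verdict.

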